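# Close the dish reader and start it

## Task

Get the dish reader whose tray stands out ready to run: fold its cover down shut over the dish, then push the tray fully home, then press the start key on top of that reader. Work only by pushing with the fingertips: touch the cover on its outer face or edges only, never its inside or the dish, and leave the other reader and everything else on the cart as they are.

Things in the scene. Friction and masses are not known exactly. Their poses are not given: they have to be found in the camera images.
- reader: The dish reader to work on: white box, 150 (x) x 130 (y) x 80 (z) mm, fixed. Origin: centre of its underside, at cart-top height; x points away from its front, y to its left as one faces its front, z up. Its tray slides out of its front (x = -75 mm). It stands left or right of an identical reader whose tray is in.
- reader_tray (a joint): How far the reader's tray is pulled out, m: 0 is fully home, it starts at 0.092 to 0.115, moving along the reader's own -x as it opens. It slides level with about 2 N of friction and stays where it is left. While the cover is up it must not be pushed in.
- reader_front (a point): Middle of the outer face of the tray's white front plate, 30 mm above the cart top. The plate is 124 mm wide (reader's y), 8 mm thick and reaches from 6 to 54 mm above the cart top. Fully home, its outer face is at x = -83 mm in the reader's frame, 8 mm ahead of the housing.
- reader_cover (a joint): Angle of the tray's cover, rad: 0 is shut (lying level on the tray, its top 51 mm above the cart top), 1.57 upright, above that leaning outward to the reader's +y. It starts at 1.45 to 1.85. A stiff hinge: it stays where it is left, about 1 N at 65 mm from the hinge moves it.
- reader_hinge (a point): Middle of the cover's hinge line (along reader's x, on the tray's +y wall, 44 mm above the cart top); travels with the tray, turns with the cover, axes as the reader's when shut. Cover: flat grey plate 86 mm along the hinge, reaching 98 mm from it, to -y when shut; 4 mm thick, outer face 7 mm off the hinge line: it looks up when shut, to +y when upright.
- reader_liner: Black seal pad 70 x 78 x 2 mm on the inside of the cover (the side that faces down onto the dish when shut). Not to be touched. Origin on the hinge line, axes turning with the cover.
- dish: Round clear dish, 63 mm across and 15 mm high, lying fixed in the tray under the cover. Not to be touched. Origin: centre of its underside.
- reader_key (a joint): Travel of the start key, m: 0 released, 0.006 fully down. A spring brings it back; fully down takes 5 N.
- reader_key_top (a point): Centre of the top of the start key, a round grey button 18 mm across in a grey housing on the reader's roof, at x = -12, y = -35 mm in the reader's frame; it is pressed straight down.
- spare: The second, identical reader, fixed, with its tray in. Leave it alone. Origin: centre of its underside, at cart-top height; x points away from its front, y to its left as one faces its front, z up. 
- spare_tray (a joint): How far the second reader's tray is pulled out, m: 0 (home), and to stay so.
- spare_key (a joint): Travel of the second reader's start key, m: not to be pressed.
- dish_b: Loose round clear dish, 63 mm across, 15 mm high, in front of the second reader. Origin: centre of its underside.
- vial: Loose small capped bottle, 22 mm across, 49 mm high, in front of the second reader. Origin: centre of its underside.
- timer: Loose timer, 44 x 60 x 16 mm, lying on the second reader's roof. Origin: centre of its underside.
- tip_rack: Loose rack of pipette tips, 80 x 100 x 72 mm, on the near part of the cart. Origin: centre of its underside.
- sticky_pad: Loose pad of sticky notes, 40 x 40 x 11 mm, lying on the near part of the cart. Origin: centre of its underside.
- strip_bottle: Loose capped bottle, 34 mm across, 60 mm high, in front of the second reader. Origin: centre of its underside.
- marker: Loose marker pen, 135 mm long, 17 mm thick, lying on the near part of the cart. Origin: its middle, at its underside.

How it is judged (in metres and radians):
On the way, in this order (a step that is already met when the one before it is completed fails the run):
1. the cover is folded down shut while the tray is still out (value of joint reader_cover below 0.06 rad and value of joint reader_tray above 0.08 m), for 0.2 s.
2. the tray is fully home with the cover shut (value of joint reader_cover below 0.06 rad and value of joint reader_tray below 0.004 m), for 0.2 s.
3. the reader's start key is pressed (all of step 2 and value of joint reader_key above 0.004 m), for 0.1 s.
At the end, for the whole second after the job is handed in: The reader's cover is shut (below 0.06 rad), its tray fully home (within 4 mm), its start key pressed and released again; the second reader's tray is in, its key up; each loose thing is within 20 mm of where it stood (all of step 2 and value of joint each of reader_key, spare_key below 0.002 m and value of joint spare_tray below 0.004 m and distance of each of dish_b, vial, timer, tip_rack, sticky_pad, strip_bottle, marker from where it was at the start of the episode below 0.02 m); the robot touches nothing.
It fails at once if the tray is pushed in while its cover is still up (value of joint reader_tray below 0.08 m and value of joint reader_cover above 0.15 rad).
It fails at once if the start key is pressed before the tray is home (value of joint reader_key above 0.003 m and value of joint reader_tray above 0.008 m).
It fails at once if the fingers touch the inside of the cover (as in pinching it) or the dish in the tray (contact force between the fingers and reader_liner above 0.5 N or contact force between the fingers and dish above 0.5 N).
It fails at once if the second reader's key is pressed or its tray moved (value of joint spare_key above 0.003 m or value of joint spare_tray above 0.008 m).
It fails at once if a loose thing is moved or lifted by more than 20 mm (distance of any of dish_b, vial, timer, tip_rack, sticky_pad, strip_bottle, marker from where it was at the start of the episode above 0.02 m).
It also fails if it takes over 54 s, if anything falls off the work surface, if the arm or the gripper's body presses on something with over 40 N, if the wrist force passes 120 N, or if a joint passes its speed limit or range.

## Robot

A 6-joint arm with a two-finger parallel gripper is mounted at the origin on a cart in front of the work surface, level with it; the furniture and walls round the work are solid. World frame = base frame: x ahead of the robot, y to its left, z up, the work surface at z = 0. Lengths are in mm, angles in rad, forces in N, time in s.
With the tool pointing down it reaches from about 275 to 1000 mm from the base axis. Payload 8.4 kg.
Tool frame: the origin (TCP) lies between the finger pads; the fingertips stand 22 mm ahead of it and the grasp point (between the pads) lies 3 mm ahead of it; z points along the fingers, y is the line along which they close (so a half turn about z gives the same grasp; the last joint's range is limited). The gripper opens to 85 mm and grips with 20 to 120 N. Pads are 22 mm wide; open, the fingers measure 114 mm over their backs; the gripper's body (76 mm by 85 mm) begins 54 mm behind the grasp point. The pads swing forward as they close: fully open they stand 13 mm farther back than shut.
Start: joints at [-1.114, 0.353, 1.633, -0, 1.155, -0.002], TCP at [276.794, -560.369, 253.281] pointing down, gripper open.
Joint ranges: [-2.63, 2.63], [-0.92, 2.1], [0.06, 2.66], [-1.3, 4.44], [0, 2.69], [-3.02, 3.02]. Speed limits (rad/s): [2.22, 2.22, 2.79, 3.14, 3.14, 3.14].

## Interface

Orientations are given as [roll, pitch, yaw] about the fixed x, y, z axes, in that order (R = Rz(yaw) Ry(pitch) Rx(roll)).
In Python, from rig import r, grab_frame gives the robot as it stands.
- The arm moves only by the shell command python3 -m inch 'ROWS' [FORCE]. ROWS is JSON, a list of rows, each a list of 7 numbers: the turn, a rotation vector about the tool's x, y, z as a fraction of full scale, then the shift along the tool's x, y, z as a fraction of full scale, then the closure, from 0 (fully open) to 1 (shut). In form: [[rx, ry, rz, dx, dy, dz, fingers], ...]. A call has 1 to 8 rows; each row shifts and turns the commanded pose from where the row before left it, along the tool's axes as they then stand; what a row does not reach is not made up. Full scale, the value 1, is 2.5 cm for a shift and pi rad for a turn. A row lasts 1/12 s, in which the tool goes at most 41.7 mm and 7.16 degrees, less where a joint would pass 70% of its speed; a pose out of reach is approached as far as the arm can. A call with a number of a shift or a turn outside -1 to 1 is refused whole. A call with a gripper value outside its range is refused whole. The fingers move at their own pace and stop on an object; FORCE is the grip in N (left out, the last holds). Time passes only in rows, so rows that do not move let the fingers close. It gives the time, the measured TCP pose, the force, the opening and the grip force at its end, in the units of the state.
- r.sense(): the state, without advancing time (a new reading comes with each control period).
- grab_frame(name): name is "scene" or "top" or "wrist"; returns a dict with "pixels" (420x560x3 uint8, red, green, blue), "z_map" (420x560 float32, mm along the optical axis (not along the pixel's ray), 0 where there is no reading), "vertical_fov" (degrees; the focal length in pixels is half the picture's height over the tangent of half this angle, whatever the lens; pixels are square), "cx", "cy" (the principal point, pixels), "cam_to_world" (4x4, takes a point from camera to world coordinates). Camera axes: x right, y down, z forward; pixel columns grow to the right and rows downward; lengths in mm; the calibration is good to about 2 mm. A picture is of the moment at which its call begins.
- r.sign_off(): hands the job in; it is judged then, once.
The state is a dict: "clock": time; "qpos": joint angles; "qvel": joint speeds; "joint_efforts": joint torques, N m; "eef_pos": TCP position; "tcp_rot": TCP orientation; "contact_force": force on the tool from outside, world axes, zero at the start; "wrist_torque": the same for the moment, N m; "opening": opening from 0.0 (shut) to 1.0 (fully open); "grasp_force": force on a finger pad.
Only numpy, scipy, OpenCV 4.12 (cv2) and the standard library are available. Lean on these libraries where they do the work, as an engineer would, in place of code of your own. Each camera call takes 0.05 s, during which the arm holds its last target. There are 200 camera calls.

## Working session

There is one attempt and no reset: what is moved stays moved. The work goes in short steps, Python scripts to look and compute and a shell command to move; the robot and the scene stay as the last step left them, time stands still between calls to the robot, and variables do not carry over. Pictures are saved under pics/ and viewed, at most 10 in all, crops included, and the job is handed in when it is done.

```bash
mkdir -p pics; ls; cat > h.py <<'E'
import numpy as np, cv2
from rig import r, grab_frame
def cloud(f):
    h,w=f["z_map"].shape; fl=h/2/np.tan(np.radians(f["vertical_fov"])/2)
    v,u=np.mgrid[:h,:w]; z=f["z_map"].astype(float)
    P=np.stack([(u-f["cx"])/fl*z,(v-f["cy"])/fl*z,z,np.ones_like(z)],-1)@np.array(f["cam_to_world"]).T
    P=P[...,:3]; P[z==0]=np.nan; return P
E
python3 - <<'E'
from h import *
for n in("scene","top"):
    f=grab_frame(n); cv2.imwrite(f"pics/{n}0.png",f["pixels"][...,::-1]); np.savez(f"{n}0.npz",P=cloud(f),px=f["pixels"]); print(n,np.round(f["cam_to_world"],2).tolist(),f["vertical_fov"])
print(r.sense())
E
```

```text
pics
scene [[0.81, 0.5, -0.3, 789.89], [0.59, -0.69, 0.42, -253.41], [0.01, -0.52, -0.85, 891.2], [0.0, 0.0, 0.0, 1.0]] 48.011811343996094
top [[0.02, -0.98, 0.21, 284.48], [-1.0, -0.02, 0.0, 124.32], [0.0, -0.21, -0.98, 1217.32], [0.0, 0.0, 0.0, 1.0]] 44.029223856867496
{'clock': 0.1, 'qpos': array([-1.11441950e+00,  3.53561051e-01,  1.63400442e+00, -1.25747761e-05,
        1.15520534e+00, -2.39280415e-03]), 'qvel': array([-8.97204973e-04, -9.10182707e-05, -3.18827590e-03, -5.13465080e-05,
       -2.90267623e-05, -4.12319025e-04]), 'joint_efforts': array([ 1.16478670e-03, -6.06354690e+01, -3.42821002e+01,  2.46598722e-05,
        3.95103227e-03, -2.72328208e-05]), 'eef_pos': array([ 276.61631262, -560.04197156,  252.67156479]), 'tcp_rot': array([-3.14041447e+00,  8.67926709e-06,  4.58774716e-01]), 'contact_force': array([-0.31704959,  0.20192347,  1.19168338]), 'wrist_torque': array([-0.02544962,  0.03155513,  0.02170252]), 'grasp_force': 0.0, 'opening': 0.9975826514690329}
```

View pics/scene0.png

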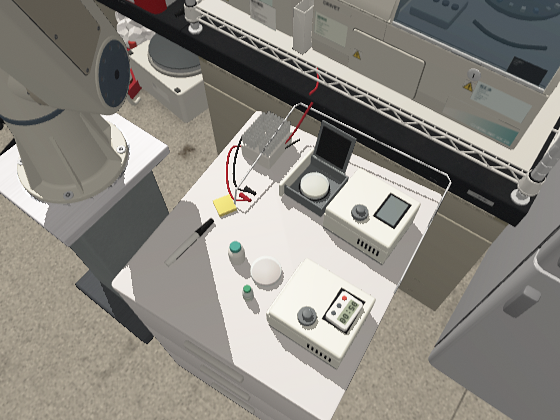

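View pics/top0.png

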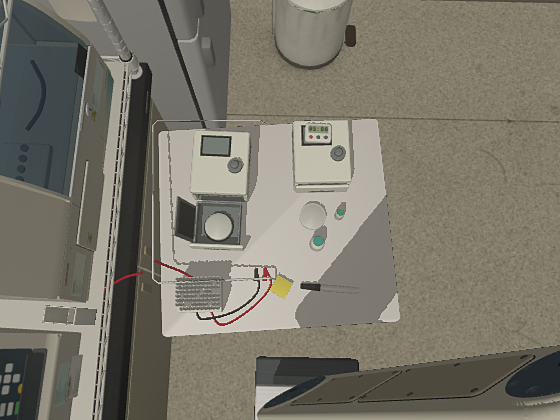

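The target is the left-hand reader: in the top view its roof is at (222,163), its tray front near row 245, and its cover at (186,218). The spare carries the timer at (322,155). The tip rack stands close in front of the tray at (203,290).

```bash
cat > m.py <<'E'
from h import *
def rect(m,P):
    q=P[m][:,:2]; q=q[np.isfinite(q).all(1)].astype(np.float32); return cv2.minAreaRect(q),len(q)
d=np.load("top0.npz");P,px=d["P"],d["px"].astype(int)
v,u=np.mgrid[:420,:560]
box=lambda a,b,c,e:(u>=a)&(u<b)&(v>=c)&(v<e)
z=P[...,2]
for a in [(185,255,125,205),(285,360,118,195)]:
    m=box(*a)&(z>74)&(z<86)
    m=cv2.erode(m.astype(np.uint8),np.ones((3,3)))>0
    print("roof",rect(m,P),np.nanmedian(z[m]))
m=box(165,255,195,255)
for lo,hi in((40,60),):
    k=m&(z>lo)&(z<hi); print("tray",rect(k,P),np.nanmin(P[k],0),np.nanmax(P[k],0))
k=m&(z>65)&(u<205)&(v>197); c=P[k]; print("cover",len(c),np.nanmin(c,0),np.nanmax(c,0))
for nm,a in dict(rack=(170,235,255,315),key=(225,246,154,176)).items():
    k=box(*a)&(z>(60 if nm=="rack" else 86)); print(nm,rect(k,P),np.nanmax(z[k]))
for (uu,vv) in [(240,245),(240,243),(180,244),(222,245),(158,200),(165,265),(155,278),(200,262),(265,268),(313,240),(317,240),(283,287),(312,287),(195,240),(195,200)]: print(uu,vv,P[vv,uu].round(1))
s=np.load("scene0.npz")["P"]
for (uu,vv) in [(300,105),(447,181),(320,123),(352,137),(345,170),(318,150),(361,204),(236,205),(250,190),(262,140),(284,200),(315,210)]: print("S",uu,vv,s[vv,uu].round(1))
E
python3 m.py
python3 - <<'E'
import cv2
a=cv2.imread('pics/top0.png')[180:330,145:335]; b=cv2.imread('pics/scene0.png')[90:240,225:415]
cv2.imwrite('pics/crop.png',cv2.resize(cv2.hconcat([a,b]),(798,315),interpolation=2))
E
```

```text
roof (((645.0631713867188, 253.05673217773438), (123.8282241821289, 145.04627990722656), 88.82099914550781), 2596) 79.19995765972578
roof (((677.3241577148438, 20.10687255859375), (144.68251037597656, 123.94966888427734), 2.128019094467163), 2082) 78.88871441707988
tray (((513.5111694335938, 254.60333251953125), (128.3937530517578, 126.42652130126953), 89.39989471435547), 539) [449.75625402 189.77312027  40.03315758] [576.04974648 319.39987928  59.89348911]
cover 648 [461.50547793 311.33873853  65.01478977] [547.32533673 337.33627328 140.82551296]
rack (((347.5049743652344, 287.6038513183594), (141.99078369140625, 88.05973815917969), 80.29192352294922), 947) 86.25158032881495
key (((632.8687744140625, 218.85150146484375), (32.428077697753906, 32.83245086669922), 16.908615112304688), 166) 104.54279235214563
240 245 [456.5 201.1  52.9]
240 243 [468.9 204.7   0.6]
180 244 [463.6 346.8  -1.8]
222 245 [455.1 241.5  55.4]
158 200 [ 643.2  479.5 -318. ]
165 265 [403.  358.9  93.9]
155 278 [ 410.7  480.3 -355.9]
200 262 [422.3 297.5  -3.7]
265 268 [408.7 143.7  25. ]
313 240 [472.2  35.9  49.8]
317 240 [471.   27.5  58.5]
283 287 [367.5 101.3   9.9]
312 287 [368.8  34.7  12.6]
195 240 [467.  304.9  43.2]
195 200 [571.9 317.6  -3.9]
S 300 105 [332.8 449.7   2. ]
S 447 181 [737.9 449.8  10.8]
S 320 123 [379.6 478.7 -61.5]
S 352 137 [539.1 333.7 136.9]
S 345 170 [547.2 311.9  52. ]
S 318 150 [474.4 313.   66.3]
S 361 204 [629.  232.3  93.7]
S 236 205 [3.880e+02 1.241e+02 3.000e-01]
S 250 190 [397.3 164.2  19.6]
S 262 140 [360.4 259.2  71.7]
S 284 200 [466.2 197.    0.6]
S 315 210 [543.1 203.8  24. ]
```

View pics/crop.png

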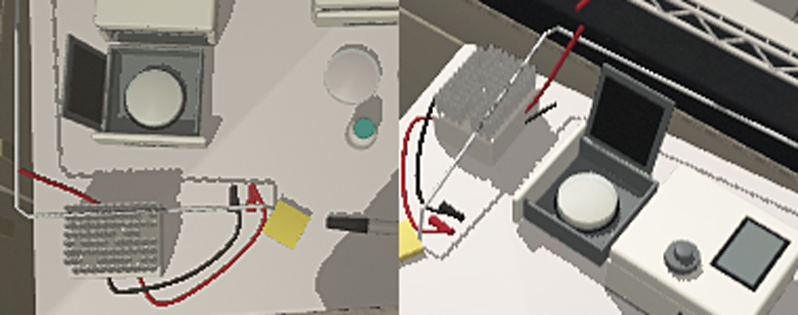

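```bash
python3 - <<'E'
from h import *
P=np.load("top0.npz")["P"]; S=np.load("scene0.npz")["P"]
for v in (130,160,190,220,250,270):
    k=P[v,145:175]; i=np.nanargmax(np.where(k[:,2]<400,k[:,2],-999)); print("T",v,145+i,k[i].round())
for u in (160,170,180,195,215,240,250,265,273):
    k=P[262:292,u]; i=np.nanargmax(k[:,2]); print("T col",u,262+i,k[i].round())
for u in (310,340,360,380,400,420,440):
    k=S[90:200,u]; k=np.where((k[:,1:2]<460)&(k[:,1:2]>345),k,np.nan)
    if np.isfinite(k).any(): i=np.nanargmax(k[:,2]); print("S col",u,90+i,k[i].round())
for v in (112,120,130,140,150,165,180,195,205,212):
    k=S[v,225:330]; i=np.nanargmax(np.where((k[:,0]<450),k[:,2],-999)); print("S row",v,225+i,k[i].round())
# cover plane, tray front
s=S[(np.abs(S[...,0]-505)<60)&(S[...,1]>295)&(S[...,1]<345)&(S[...,2]>60)]
c=s.mean(0);n=np.linalg.svd(s-c)[2][2]; print("cover plane",len(s),c,n,s.min(0),s.max(0))
f=grab_frame("scene")
p=P[(P[...,2]>49)&(P[...,2]<58)&(P[...,0]<480)&(P[...,0]>430)&(P[...,1]>180)&(P[...,1]<325)]
print("plate top",len(p),np.percentile(p,[2,50,98],0))
w=p[:,1]; 
for a,b in((190,220),(220,250),(250,280),(280,320)):
    q=p[(w>a)&(w<b)]; print(a,len(q),q[:,0].min(),q[:,0].max())
E
```

```text
T 130 152 [718. 414.  77.]
T 160 153 [645. 407.  76.]
T 190 153 [573. 400.  81.]
T 220 153 [503. 394.  85.]
T 250 152 [436. 391.  88.]
T 270 152 [392. 386.  94.]
T col 160 262 [407. 366. 112.]
T col 170 266 [402. 350.  86.]
T col 180 282 [368. 327.  81.]
T col 195 281 [372. 295.  75.]
T col 215 280 [375. 252.  68.]
T col 240 279 [379. 198.  60.]
T col 250 279 [380. 176.  59.]
T col 265 278 [383. 143.  54.]
T col 273 278 [386. 125.  31.]
S col 310 103 [409. 373. 122.]
S col 340 122 [478. 393.  88.]
S col 360 132 [528. 397.  84.]
S col 380 141 [577. 401.  84.]
S col 400 152 [626. 404.  80.]
S col 420 161 [672. 409.  78.]
S col 440 171 [718. 415.  73.]
S row 112 306 [407. 361. 102.]
S row 120 301 [403. 348.  85.]
S row 130 276 [372. 296.  78.]
S row 140 267 [371. 264.  75.]
S row 150 263 [378. 240.  69.]
S row 165 253 [383. 198.  64.]
S row 180 241 [383. 155.  57.]
S row 195 235 [386. 128.  35.]
S row 205 230 [384. 110.  15.]
S row 212 225 [385.  92.  11.]
cover plane 1219 [507.18368274 322.59771558 102.50700976] [-0.01929314 -0.96155752  0.27392502] [462.47845301 307.80993019  60.00149618] [549.61519064 338.75481196 141.79682984]
plate top 180 [[450.76531352 198.79268758  49.47445625]
 [455.13510306 256.54809952  52.70344826]
 [468.54087808 314.4668017   56.46126384]]
190 34 449.75625401871207 456.95722839843984
220 45 450.7066987375181 458.389412933956
250 40 450.93996829756 459.4891897350391
280 61 451.8007770586037 476.2373779882124
```

```bash
python3 - <<'E'
from h import *
P=np.load("top0.npz")["P"].reshape(-1,3); S=np.load("scene0.npz")["P"].reshape(-1,3); A=np.vstack([P,S]); A=A[np.isfinite(A).all(1)]
for y in range(380,640,20):
    k=A[(A[:,1]>=y)&(A[:,1]<y+20)&(A[:,0]>350)&(A[:,0]<700)]; print(y,len(k),k[:,2].max().round() if len(k) else 0)
for nm,Q in(("T",P),("S",S)):
    k=Q[(abs(Q[:,0]-632.5)<18)&(abs(Q[:,1]-218.5)<18)]
    print(nm,[(d,np.round(np.percentile(k[(np.hypot(k[:,0]-632.5,k[:,1]-218.5)//4==d),2],[10,50,90]))) for d in range(5) if (np.hypot(k[:,0]-632.5,k[:,1]-218.5)//4==d).any()])
    k=Q[(Q[:,2]>60)&(Q[:,2]<110)&(Q[:,1]>245)&(Q[:,1]<335)&(Q[:,0]>250)&(Q[:,0]<430)];print("rack",k.min(0),k.max(0))
E
python3 -m inch '[[0,0,-0.0387,0,0,0,1],[0,0,-0.0387,0,0,0,1],[0,0,-0.0387,0,0,0,1],[0,0,-0.0387,0,0,0,1],[0,0,-0.0387,0,0,0,1],[0,0,-0.0387,0,0,0,1],[0,0,-0.0387,0,0,0,1],[0,0,-0.0387,0,0,0,1]]'
```

```text
380 1878 115.0
400 688 113.0
420 33 107.0
440 3915 98.0
460 6795 644.0
480 19402 320.0
500 12685 376.0
520 6544 414.0
540 4747 445.0
560 487 451.0
580 0 0
600 0 0
620 0 0
T [(0, array([100., 101., 102.])), (1, array([ 93., 100., 102.])), (2, array([89., 92., 99.])), (3, array([81., 90., 94.])), (4, array([77., 80., 92.]))]
rack [308.96708623 245.39575185  60.00724745] [396.17862279 334.95474794  84.59027034]
S [(0, array([102., 103., 104.])), (1, array([ 94., 103., 104.])), (2, array([ 91.,  95., 103.])), (3, array([85., 93., 94.])), (4, array([80., 85., 93.]))]
rack [310.29152703 245.06111479  60.09180437] [399.90969365 334.95301108  84.05126811]
clock: 0.82
eef_pos: [276.7, -560.2, 252.9]
tcp_rot: [-3.141, -0.001, 1.437]
contact_force: [0.8, 0.2, 0.4]
opening: 0.003
grasp_force: 0.0
```

```bash
python3 -m inch '[[0,0,-0.0366,0,0,0,1],[0,0,0,0.9,0.24,0,1],[0,0,0,1,0.25,0,1],[0,0,0,1,0.25,0,1],[0,0,0,1,0.25,0,1],[0,0,0,1,0.25,0,1],[0,0,0,1,0.25,0,1],[0,0,0,1,0.25,0,1]]'
python3 -m inch '[[0,0,0,1,0.25,0,1],[0,0,0,1,0.25,0,1],[0,0,0,1,0.25,0,1],[0,0,0,1,0.25,0,1],[0,0,0,1,0.25,0,1],[0,0,0,1,0.25,0,1],[0,0,0,1,0.25,0,1],[0,0,0,1,0.25,0,1]]'
python3 -m inch '[[0,0,0,1,0.25,0,1],[0,0,0,1,0.25,0,1],[0,0,0,1,0.25,0,1],[0,0,0,1,0.25,0,1],[0,0,0,1,0.25,0,1],[0,0,0,1,0.25,0,1],[0,0,0,1,0.25,0,1],[0,0,0,1,0.25,0,1]]'
python3 -m inch '[[0,0,0,1,0.25,0,1],[0,0,0,1,0.25,0,1],[0,0,0,1,0.25,0,1],[0,0,0,1,0.25,0,1],[0,0,0,1,0.25,0,1],[0,0,0,1,0.25,0,1],[0,0,0,1,0.25,0,1],[0,0,0,0,0,0,1]]'
```

```text
clock: 1.48
eef_pos: [324.5, -387.7, 253.1]
tcp_rot: [-3.141, -0.0, 1.546]
contact_force: [-0.1, -0.3, -0.1]
opening: 0.003
grasp_force: 0.0
clock: 2.15
eef_pos: [379.3, -189.0, 253.3]
tcp_rot: [-3.142, -0.0, 1.546]
contact_force: [0.2, -0.1, 0.2]
opening: 0.003
grasp_force: 0.0
clock: 2.82
eef_pos: [434.2, 9.8, 253.3]
tcp_rot: [-3.142, 0.0, 1.547]
contact_force: [1.2, -0.4, 0.2]
opening: -0.001
grasp_force: 0.0
clock: 3.48
eef_pos: [483.4, 185.8, 253.3]
tcp_rot: [3.141, -0.002, 1.548]
contact_force: [0.0, -0.7, -0.1]
opening: -0.003
grasp_force: 0.0
```

```bash
python3 -m inch '[[0,0,0,1,0.1,0,1],[0,0,0,1,0.1,0,1],[0,0,0,1,0.1,0,1],[0,0,0,1,0.1,0,1],[0,0,0,1,0.1,0,1],[0,0,0,1,0.1,0,1],[0,0,0,1,0.1,0,1],[0,0,0,0.3,0,0,1]]'
python3 -m inch '[[0,0,0,0,0,1,1],[0,0,0,0,0,1,1],[0,0,0,0,0,1,1],[0,0,0,0,0,0.8,1],[0,0,0,0,0,0.8,1],[0,0,0,0,0,0,1]]'
python3 - <<'E'
from h import *
a=grab_frame("scene")["pixels"][60:270,200:480]; b=grab_frame("top")["pixels"][120:330,130:410]
cv2.imwrite("pics/a1.png",cv2.resize(cv2.hconcat([a,b])[...,::-1],(800,300)))
E
```

```text
clock: 4.15
eef_pos: [504.4, 366.7, 253.1]
tcp_rot: [3.141, -0.001, 1.548]
contact_force: [-0.1, -0.3, -0.4]
opening: -0.002
grasp_force: 0.0
clock: 4.65
eef_pos: [501.9, 361.8, 134.3]
tcp_rot: [-3.136, 0.004, 1.546]
contact_force: [-0.6, -0.9, -0.1]
opening: 0.005
grasp_force: 0.0
```

View pics/a1.png

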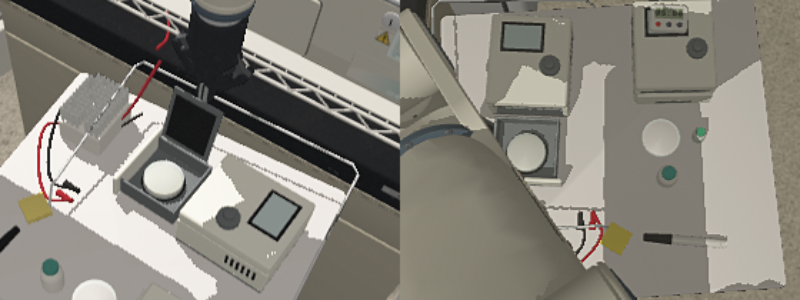

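```bash
python3 -m inch '[[0,0,0,-0.4,0,0,1],[0,0,0,-0.4,0,0,1],[0,0,0,-0.4,0,0,1],[0,0,0,-0.4,0,0,1],[0,0,0,-0.4,0,0,1],[0,0,0,-0.4,0,0,1],[0,0,0,-0.4,0,0,1],[0,0,0,0,0,0,1]]'
python3 - <<'E'
from h import *
f=grab_frame("scene"); S=cloud(f); a=f["pixels"][60:270,200:480]
cv2.imwrite("pics/a2.png",cv2.resize(a[...,::-1],(800,600)))
s=S[(np.abs(S[...,0]-505)<38)&(S[...,1]>255)&(S[...,1]<345)&(S[...,2]>60)&(S[...,2]<135)]
print(len(s),np.percentile(s,[2,50,98],0))
E
```

```text
clock: 5.42
eef_pos: [502.1, 292.2, 138.2]
tcp_rot: [-3.141, 0.001, 1.545]
contact_force: [0.5, 1.6, -0.4]
opening: -0.003
grasp_force: 0.0
329 [[470.97983358 270.08836378  62.84994887]
 [507.1898158  281.43011587 113.28940952]
 [541.14885313 299.311173   134.56679114]]
```

View pics/a2.png

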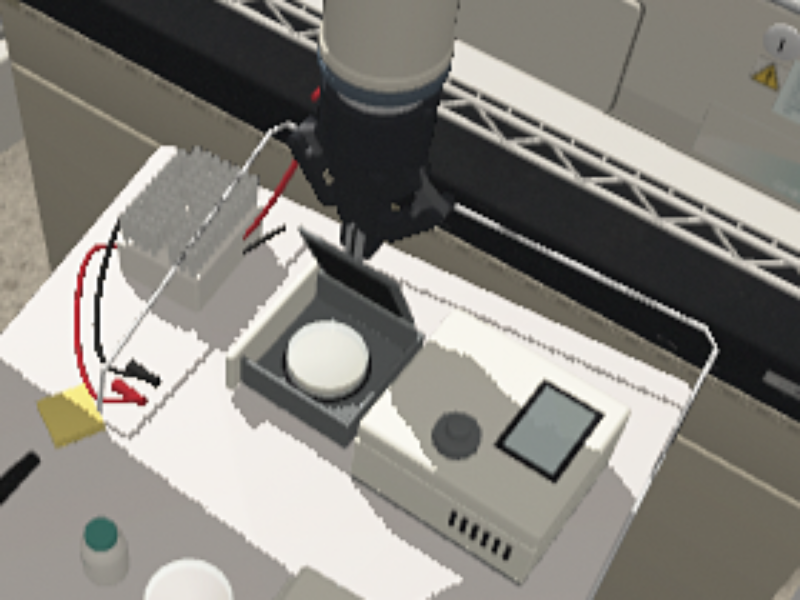

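The cover is following the fingers and now leans inward, about 1.15 rad. The fingertips are on its outer face. I'll continue along the arc.

```bash
python3 -m inch '[[0,0,0,-0.33,0,0.2,1],[0,0,0,-0.33,0,0.2,1],[0,0,0,-0.4,0,0.24,1],[0,0,0,-0.4,0,0.24,1],[0,0,0,-0.28,0,0.4,1],[0,0,0,-0.28,0,0.4,1],[0,0,0,-0.12,0,0.44,1],[0,0,0,-0.12,0,0.4,1]]'
python3 -m inch '[[0,0,0,0,0,0.1,1],[0,0,0,0,0,0.1,1],[0,0,0,0,0,0,1]]'
```

```text
clock: 6.13
eef_pos: [500.8, 237.2, 73.8]
tcp_rot: [-3.141, 0.0, 1.546]
contact_force: [-0.4, -0.1, 0.3]
opening: 0.0
grasp_force: 0.2
clock: 6.38
eef_pos: [503.2, 237.1, 72.3]
tcp_rot: [3.138, 0.001, 1.548]
contact_force: [-0.3, -12.6, 30.6]
opening: 0.003
grasp_force: 15.0
```

```bash
python3 -m inch '[[0,0,0,0,0,0,1],[0,0,0,0,0,0,1],[0,0,0,0,0,-0.3,1],[0,0,0,0,0,-1,1],[0,0,0,0,0,-1,1],[0,0,0,0,0,-1,1],[0,0,0,0,-1,0,1],[0,0,0,0,-1,0,1]]'
python3 -m inch '[[0,0,0,0.35,-1,0,1],[0,0,0,0.35,-0.2,0,1],[0,0,0,0,0,0,1],[0,0,0,0,0,0,1]]'
python3 - <<'E'
from h import *
f=grab_frame("scene"); S=cloud(f); a=f["pixels"][60:270,200:480]
cv2.imwrite("pics/a3.png",cv2.resize(a[...,::-1],(800,600)))
s=S[(np.abs(S[...,0]-505)<35)&(S[...,1]>215)&(S[...,1]<300)&(S[...,2]>20)&(S[...,2]<90)]
s=s[abs(s[:,2]-np.median(s[:,2]))<8]
print(len(s),np.percentile(s,[2,50,98],0)); print(np.linalg.lstsq(np.c_[s[:,:2]-[505,255],np.ones(len(s))],s[:,2],rcond=None)[0])
s=S[(S[...,0]>430)&(S[...,0]<475)&(S[...,1]>190)&(S[...,1]<225)&(S[...,2]>45)&(S[...,2]<60)]; print(np.percentile(s,[2,50,98],0))
E
```

```text
clock: 7.05
eef_pos: [452.3, 239.8, 153.8]
tcp_rot: [3.138, -0.002, 1.546]
contact_force: [-0.7, 0.6, -0.3]
opening: 0.002
grasp_force: 0.0
clock: 7.38
eef_pos: [421.9, 258.0, 152.6]
tcp_rot: [3.141, -0.0, 1.548]
contact_force: [0.7, 0.4, -0.3]
opening: -0.002
grasp_force: 0.0
1050 [[471.67833757 216.59163127  48.77744968]
 [505.70199988 256.3978207   52.09739871]
 [538.75680452 297.69595033  55.37931231]]
[-4.80717272e-04 -5.74365762e-04  5.20854777e+01]
[[454.686284   196.23063182  45.54115359]
 [461.47512763 211.43773552  52.9765857 ]
 [474.4269987  224.16051436  57.04027937]]
```

View pics/a3.png

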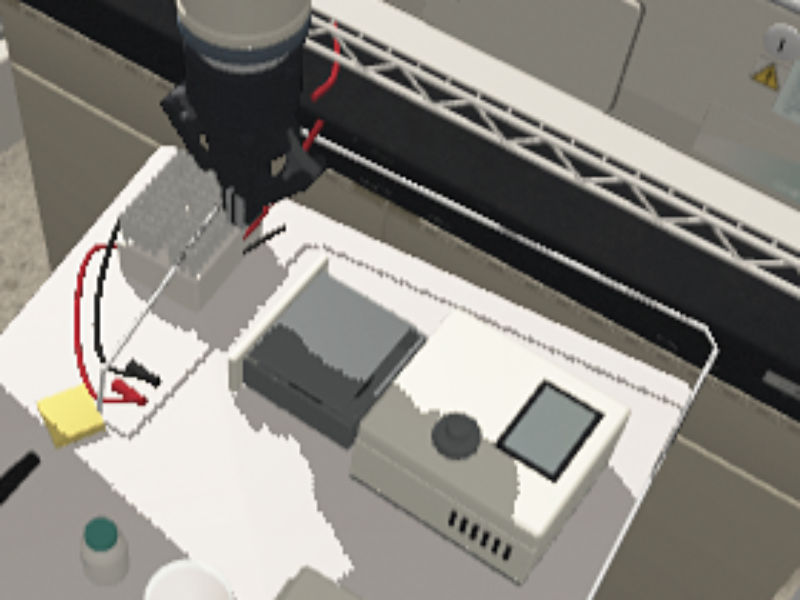

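The cover is shut and level (slope about 0.001), and the tray is still out with its plate at x≈452. Next I'll go down in front of the plate.

```bash
python3 -m inch '[[0,0,0,-0.9,0.18,0,1],[0,0,0,0,0,0.9,1],[0,0,0,0,0,0.9,1],[0,0,0,0,0,0.9,1],[0,0,0,0,0,0.5,1],[0,0,0,0,0,0.5,1],[0,0,0,0,0,0,1],[0,0,0,0,0,0,1]]'
```

```text
clock: 8.1
eef_pos: [425.9, 234.3, 59.7]
tcp_rot: [-3.14, 0.001, 1.546]
contact_force: [-0.4, -0.0, -0.2]
opening: 0.001
grasp_force: 0.0
```

```bash
python3 -m inch '[[0,0,0,0,0.4,0,1],[0,0,0,0,0.4,0,1],[0,0,0,0,0.4,0,1],[0,0,0,0,0.4,0,1],[0,0,0,0,0.4,0,1],[0,0,0,0,0.4,0,1],[0,0,0,0,0.4,0,1],[0,0,0,0,0.4,0,1]]'
python3 -m inch '[[0,0,0,0,0.4,0,1],[0,0,0,0,0.4,0,1],[0,0,0,0,0.2,0,1],[0,0,0,0,0.2,0,1],[0,0,0,0,0,0,1]]'
```

```text
clock: 8.77
eef_pos: [506.7, 232.9, 60.4]
tcp_rot: [3.141, -0.0, 1.546]
contact_force: [-1.6, 0.5, 1.3]
opening: -0.003
grasp_force: 1.2
clock: 9.18
eef_pos: [536.5, 232.1, 60.2]
tcp_rot: [3.141, -0.0, 1.546]
contact_force: [-0.6, -0.4, -0.3]
opening: -0.001
grasp_force: 0.0
```

```bash
python3 -m inch '[[0,0,0,0,0.16,0,1],[0,0,0,0,0.16,0,1],[0,0,0,0,0.12,0,1],[0,0,0,0,0,0,1]]'
python3 -m inch '[[0,0,0,0,0.1,0,1],[0,0,0,0,0,0,1]]'
python3 -m inch '[[0,0,0,0,0.1,0,1],[0,0,0,0,0,0,1]]'
```

```text
clock: 9.52
eef_pos: [546.9, 231.8, 60.2]
tcp_rot: [3.141, 0.0, 1.546]
contact_force: [0.3, -0.5, -0.6]
opening: 0.002
grasp_force: 0.0
clock: 9.68
eef_pos: [549.2, 231.7, 60.3]
tcp_rot: [3.141, -0.0, 1.546]
contact_force: [-0.5, -0.2, -0.2]
opening: -0.0
grasp_force: 0.2
clock: 9.85
eef_pos: [549.5, 231.6, 60.2]
tcp_rot: [-3.138, 0.001, 1.546]
contact_force: [-9.2, 1.6, 5.9]
opening: 0.001
grasp_force: 4.9
```

```bash
python3 -m inch '[[0,0,0,0,0.08,0,1],[0,0,0,0,0,0,1],[0,0,0,0,0,0,1]]'
python3 -m inch '[[0,0,0,0,-0.5,0,1],[0,0,0,0,-0.8,0,1],[0,0,0,0,0,-0.8,1],[0,0,0,0,0,-1,1],[0,0,0,0,0,-1,1],[0,0,0,0,0,-1,1],[0,0,0,0,0,0,1],[0,0,0,0,0,0,1]]'
python3 - <<'E'
from h import *
f=grab_frame("scene"); S=cloud(f); a=f["pixels"][60:270,200:480]
cv2.imwrite("pics/a4.png",cv2.resize(a[...,::-1],(800,600)))
s=S[(S[...,0]>545)&(S[...,0]<574)&(S[...,1]>200)&(S[...,1]<310)&(S[...,2]>45)&(S[...,2]<60)]; print(len(s),np.percentile(s,[2,50,98],0))
k=S[(abs(S[...,0]-632.5)<20)&(abs(S[...,1]-218.5)<20)&(S[...,2]>98)&(S[...,2]<110)]; print("key",len(k),(k.min(0)+k.max(0))/2)
E
```

```text
clock: 10.1
eef_pos: [549.7, 231.6, 60.1]
tcp_rot: [-3.134, 0.001, 1.546]
contact_force: [-17.0, 3.4, 12.6]
opening: -0.001
grasp_force: 8.9
clock: 10.77
eef_pos: [522.2, 232.9, 157.0]
tcp_rot: [3.138, -0.002, 1.547]
contact_force: [-0.6, 0.1, -0.5]
opening: 0.004
grasp_force: 0.0
27 [[563.51489738 201.16108018  51.97339597]
 [565.57337489 241.72650241  54.43911132]
 [566.94658118 302.13572732  57.45604739]]
key 63 [634.78750556 217.30885803 102.04817741]
```

View pics/a4.png

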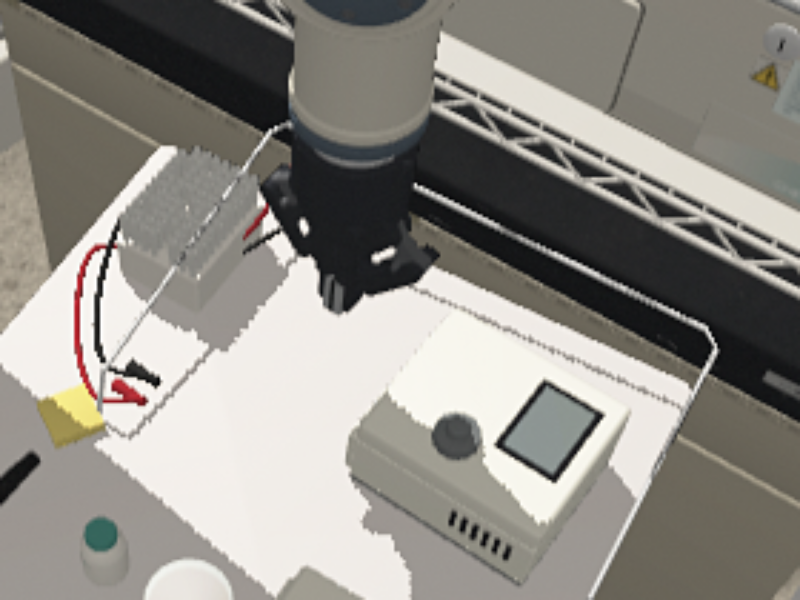

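The tray is home: the plate is flush with the housing around (365,450). Now the key.

```bash
python3 -m inch '[[0,0,0,-0.1,0.9,0,1],[0,0,0,-0.1,0.9,0,1],[0,0,0,-0.1,0.9,0,1],[0,0,0,-0.1,0.9,0,1],[0,0,0,-0.1,0.85,0,1],[0,0,0,0,0,0,1],[0,0,0,0,0,0.6,1],[0,0,0,0,0,0.4,1]]'
python3 -m inch '[[0,0,0,0,0,0.1,1],[0,0,0,0,0,0.1,1],[0,0,0,0,0,0.1,1],[0,0,0,0,0,0.08,1],[0,0,0,0,0,0,1]]'
```

```text
clock: 11.48
eef_pos: [631.0, 216.8, 128.1]
tcp_rot: [-3.14, 0.001, 1.546]
contact_force: [-0.9, -0.1, -1.4]
opening: 0.0
grasp_force: 0.0
clock: 11.9
eef_pos: [631.5, 217.3, 120.9]
tcp_rot: [-3.141, 0.0, 1.547]
contact_force: [-2.5, -0.8, 4.0]
opening: 0.005
grasp_force: 1.6
```

```bash
python3 -m inch '[[0,0,0,0,0,0.08,1],[0,0,0,0,0,0.08,1],[0,0,0,0,0,0,1]]'
python3 -m inch '[[0,0,0,0,0,0.08,1],[0,0,0,0,0,0,1],[0,0,0,0,0,0,1]]'
```

```text
clock: 12.15
eef_pos: [632.0, 217.4, 118.0]
tcp_rot: [3.141, -0.0, 1.546]
contact_force: [-4.7, -0.6, 9.6]
opening: 0.003
grasp_force: 4.7
clock: 12.4
eef_pos: [632.1, 217.4, 117.8]
tcp_rot: [3.14, -0.001, 1.546]
contact_force: [-10.2, -2.0, 24.1]
opening: -0.004
grasp_force: 12.5
```

Force rose to 24 N at a hard stop, so the key is fully down. I'll retract and check.

```bash
python3 -m inch '[[0,0,0,0,0,-0.3,1],[0,0,0,0,0,-1,1],[0,0,0,0,0,-1,1],[0,0,0,0,0,-1,1],[0,0,0,0,-1,-1,1],[0,0,0,0,-1,0,1],[0,0,0,0,-1,0,1],[0,0,0,0,-1,0,1]]'
python3 -m inch '[[0,0,0,0,-1,0,1],[0,0,0,0,0,0,1],[0,0,0,0,0,0,1],[0,0,0,0,0,0,1]]'
python3 - <<'E'
from h import *
f=grab_frame("scene"); S=cloud(f)
cv2.imwrite("pics/a5.png",f["pixels"][...,::-1])
s=S[(S[...,0]>545)&(S[...,0]<574)&(S[...,1]>200)&(S[...,1]<310)&(S[...,2]>45)&(S[...,2]<60)]; print(len(s),np.percentile(s,[2,50,98],0))
k=S[(abs(S[...,0]-632.5)<20)&(abs(S[...,1]-218.5)<20)&(S[...,2]>98)&(S[...,2]<110)]; print("key",len(k),(k.min(0)+k.max(0))/2)
E
```

```text
clock: 13.07
eef_pos: [531.4, 219.8, 222.9]
tcp_rot: [3.139, -0.001, 1.546]
contact_force: [-0.7, 0.1, -0.3]
opening: 0.004
grasp_force: 0.0
clock: 13.4
eef_pos: [508.0, 220.6, 222.8]
tcp_rot: [3.14, -0.001, 1.547]
contact_force: [0.6, 0.4, 0.2]
opening: -0.003
grasp_force: 0.0
27 [[563.05498213 201.53969333  49.30628119]
 [565.21804382 242.4479288   54.03478803]
 [566.99818599 305.19459888  56.50077017]]
key 64 [634.94121945 217.07679967 103.14797649]
```

View pics/a5.png

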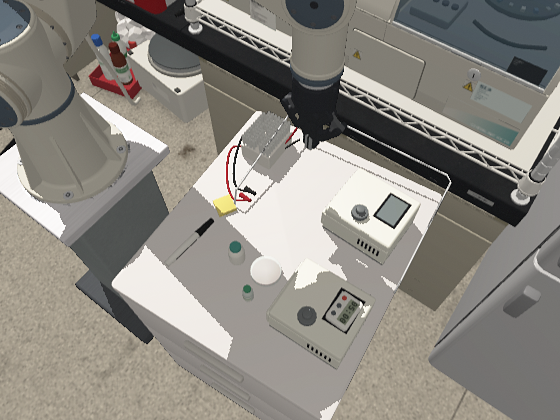

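The tray is home, the key at (360,212) is back up, and the loose things are where they were. The gripper is clear of everything.

```bash
python3 -c "
from rig import r
print(r.sign_off())"
```

```text
the job is handed in; nothing more can be done
None
```

The left-hand reader's cover is shut, its tray is home, and its start key was pressed and has come back up; nothing else moved in the last camera view, and the job is handed in with no verdict returned.

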